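Switch off the power strip and show what plugs in where

TASK

Show a new colleague how to plug in the spare charger: first switch the power strip off by pressing down the raised end of its rocker switch so that it stays down. Then, with the fingertips pointing straight down, point at the middle of the larger of the two white chargers lying loose on the desk, from two or three centimetres above it, for two seconds, and after that point in the same way, for two seconds, at the one free socket of the strip, and finish there, still pointing. Do not touch or pick up the chargers, the plugged-in adapters or the free socket, and leave everything else on the desk where it is.

Things in the scene. Friction and masses are not known exactly. Their poses are not given: they have to be found in the camera images.
- strip: white power strip screwed to the desk, 58 (x) x 300 (y) x 34 mm high; origin at the centre of its underside; long axis = its y. Along its top, from -y to +y: four socket places at y = -115, -65, -15 and +35 mm (three carry an adapter, one is free, which one varies), then the rocker switch, pivot at y = +112 mm
- rocker (a joint): angle of the grey rocker switch near the +y end of the strip, rad: -0.18 = on, the end at the strip's +y tip stands raised; +0.18 = off, that end is fully down. A 24 x 44 x 6 mm plate that tips about the strip's x axis, pivot 40 mm above the desk; starts on (-0.18 to -0.13); no spring, it stays where it is left (friction, about 2 N at the end). A force of 6 N takes it to its stop
- rocker_press (a point): point on the top face of the rocker, 16 mm from its pivot towards the strip's +y tip: where to press straight down. It descends about 5 mm, from 46 to 40 mm above the desk
- free_socket_top (a point): centre of the free socket's face, 36 mm above the desk: a grey flat plate 42 x 40 mm with two dark slots and a small round hole, nothing plugged in. Neighbouring places are 50 mm away along the strip
- free_socket: the plate of the free socket, 42 x 40 x 2 mm, fixed on the strip; origin under its centre
- charger_large_top (a point): centre of the top face of the larger loose charger, 32 mm above the desk
- charger_large: the larger loose charger: white block 72 (x) x 52 (y) x 32 mm high with two flat steel prongs 16 mm long from its -x face, lying on the desk to the left or the right of the strip, nearer the robot; origin at the centre of its underside
- charger_small: the smaller loose charger: white block 40 (x) x 34 (y) x 28 mm high with the same prongs, on the other side; origin at the centre of its underside
- adapter_square: square white adapter plugged into the strip, 34 x 34 mm; its top is 70 mm above the desk; origin under its centre, on the strip's top 34 mm above the desk
- adapter_round: round white adapter plugged into the strip, diameter 34 mm; its top is 66 mm above the desk; origin as for the square one
- adapter_long: black adapter plugged into the strip, 52 mm across the strip x 30 mm; its top is 62 mm above the desk; origin as for the square one
- notes: loose block of notepaper, 75 x 75 x 22 mm, origin under its centre
- mouse: loose black computer mouse, 98 x 56 x 34 mm, origin under its centre
- stapler: loose stapler, 120 x 34 x 38 mm, origin under its centre
- mug: loose white mug, diameter 80 mm, 92 mm high, origin under its centre
- memory_stick: loose black memory stick, 55 x 18 x 9 mm, origin under its body

How it is judged:
By the outcome, as a careful person would: the job done as asked, in the order asked, and still so for the second after the job is handed in, with the robot touching nothing.
It also fails if it takes over 48 s, if anything falls off the work surface, if the arm or the gripper's body presses on something with over 40 N, if the wrist force passes 120 N, or if a joint passes its speed limit or range.

ROBOT

A 7-joint arm with a two-finger parallel gripper is mounted at the origin on the work surface. World frame = base frame: x ahead of the robot, y to its left, z up, the work surface at z = 0. Lengths are in m, angles in rad, forces in N, time in s.
With the tool pointing down it reaches from about 0.425 to 0.875 m from the base axis. Payload 8.4 kg.
Tool frame: the origin (TCP) lies between the finger pads, 19 mm behind the fingertips; this is the grasp point; z points along the fingers, y is the line along which they close (so a half turn about z gives the same grasp; the last joint's range is limited). The gripper opens to 85 mm and grips with 20 to 120 N. Pads are 22 mm wide; open, the fingers measure 114 mm over their backs; the gripper's body (76 mm by 85 mm) begins 54 mm behind the grasp point. The pads swing forward as they close: fully open they stand 13 mm farther back than shut.
Start: joints at [1.122, 0.333, 0.04, 1.465, -0.013, 1.343, -0.059], TCP at [0.223, -0.611, 0.25] pointing down, gripper open.
Joint ranges: [-2.58, 2.58], [-0.38, 2.09], [-1.3, 1.39], [0.25, 2.4], [-1.5, 4.64], [0.08, 2.09], [-2.65, 2.65]. Speed limits (rad/s): [2.22, 2.22, 2.79, 2.79, 3.14, 3.14, 3.14].

INTERFACE

Orientations are given as a rotation vector (axis times angle).
In Python, from plant import observe, camera, close_job, regions_of gives the robot as it stands. The module is installed in compiled form; this text tells all that it offers.
- The arm moves only by the shell command python3 -m creep 'ROWS' [OPENING] [FORCE]. ROWS is JSON, one flat list of numbers, 6 for each row, row after row: the shift along the tool's x, y, z scaled (see below), then the turn, a rotation vector about the tool's x, y, z scaled (see below). A call has 1 to 12 rows; each row is the pose to reach, as a shift and turn from the pose commanded when the call began, along the tool's axes at that moment, turning the shorter way round; what a row does not reach only later rows make up. The controller multiplies each number of a shift by 0.15 m and each number of a turn by 180 degrees. A row lasts 1/8 s, in which the tool goes at most 62.5 mm and 10.7 degrees, less where a joint would pass 70% of its speed; a pose out of reach is approached as far as the arm can. A call with a number of a shift or a turn outside -1 to 1 is refused whole. A call with a gripper value outside its range is refused whole. OPENING is the opening, from 0 (shut) to 1 (fully open), set as the call begins (- or left out, the last holds). The fingers move at their own pace and stop on an object; FORCE is the grip in N (left out, the last holds). Time passes only in rows, so rows that repeat a pose let the fingers close. It gives the time, the measured TCP pose, the force, the opening and the grip force at its end, in the units of the state.
- observe(): the state, without advancing time (a new reading comes with each control period).
- camera(name): name is "scene" or "top" or "wrist"; returns a dict with "color" (384x512x3 uint8, blue, green, red), "z_map" (384x512 float32, m along the optical axis (not along the pixel's ray), 0 where there is no reading), "K" (3x3 intrinsics, pixels), "position" and "rotation" of the camera in the world. Camera axes: x right, y down, z forward; pixel columns grow to the right and rows downward; lengths in m; the calibration is good to about 2 mm. The wrist camera is an equidistant fisheye: a pixel r from the principal point sees the ray r / f radians off the axis. A picture is of the moment at which its call begins.
- close_job(): hands the job in; it is judged then, once.
Trained networks look in a picture, given as the dict that the camera call returned (one of the last four; its "shot" number tells which), for a name from the list of things; names that differ only in an ending like _2 or _b are one class to them, and where a whole thing is asked for, a point or a joint stands for the part that bears it (a point fixed in the world has none). Each returns a list of dicts, best first, with "score" (0 to 1); they miss things now and then, are a little off and sometimes report something else, mostly with a low value. They report only what shows in the picture. A call takes as long as a camera call.
- regions_of(picture, target): "region" (384x512 bool, what is visible of it) and "pixel" ([column, row] in pixels, amid what is visible of it).
The state is a dict: "t": time; "q": joint angles; "dq": joint speeds; "joint_efforts": joint torques, N m; "tool_pos": TCP position; "ee_rot": TCP orientation; "force": force on the tool from outside, world axes, zero at the start; "ft_torque": the same for the moment, N m; "grip_width": finger opening in m; "grip_force": force on a finger pad.
Only numpy, scipy, OpenCV 4.12 (cv2) and the standard library are available. Lean on these libraries where they do the work, as an engineer would, in place of code of your own. Each camera call takes 0.05 s, during which the arm holds its last target. There are 200 camera calls.

## Working session

There is one attempt and no reset: what is moved stays moved. The work goes in short steps, Python scripts to look and compute and a shell command to move; the robot and the scene stay as the last step left them, time stands still between calls to the robot, and variables do not carry over. Pictures are saved under pics/ and viewed, at most 10 in all, crops included, and the job is handed in when it is done.

```bash
mkdir -p pics; cat > h.py <<'E'
import numpy as np, cv2
from plant import observe, camera, regions_of
def world(p, uv, z=None):
    K=p["K"]; R=np.array(p["rotation"]); 
    if R.shape!=(3,3): R=cv2.Rodrigues(R)[0]
    r=R@np.array([(uv[0]-K[0][2])/K[0][0],(uv[1]-K[1][2])/K[1][1],1]); o=np.array(p["position"])
    d=p["z_map"][int(uv[1]),int(uv[0])] if z is None else (z-o[2])/r[2]
    return o+d*r
def cloud(p,m):
    v,u=np.nonzero(m&(p["z_map"]>0)); K=p["K"]; R=np.array(p["rotation"])
    if R.shape!=(3,3): R=cv2.Rodrigues(R)[0]
    d=p["z_map"][v,u]
    return (R@np.array([(u-K[0][2])/K[0][0]*d,(v-K[1][2])/K[1][1]*d,d])).T+p["position"]
E
python3 - <<'E'
from h import *
s=observe(); print(s["t"],s["tool_pos"],s["ee_rot"],s["force"])
for c in("top","scene"):
    p=camera(c); cv2.imwrite(f"pics/{c}.png",p["color"]); print(c,p["position"])
    for n in "strip rocker rocker_press free_socket charger_large charger_small adapter_square adapter_round adapter_long mug".split():
        for r in regions_of(p,n)[:2]:
            C=cloud(p,r["region"]); 
            if len(C)<5: continue
            h=np.percentile(C[:,2],90); T=C[C[:,2]>h-.006]
            b=cv2.minAreaRect((T[:,:2]*1000).astype(np.float32))
            print(n,round(r["score"],2),np.round(r["pixel"]),"h",h.round(3),np.round(b[0]),np.round(b[1]),round(b[2],1),np.median(T,0).round(3))
E
```

```text
0.0 [ 0.22263435 -0.61024135  0.2491161 ] [-3.09211315e+00 -5.46415282e-01  5.86312962e-04] [ 0.40244046 -0.08396107 -0.38524756]
top [ 0.36468102 -0.01542997  1.06028904]
strip 0.92 [255. 163.] h 0.038 [616. -60.] [297.  57.] 79.3 [0.625 0.013 0.034]
rocker 0.71 [236. 153.] h 0.045 [637.  50.] [43. 24.] 80.6 [0.638 0.054 0.042]
rocker 0.67 [283. 163.] h 0.037 [615. -74.] [43. 41.] 77.0 [ 0.614 -0.075  0.035]
rocker_press 0.46 [234. 153.] h 0.045 [637.  50.] [43. 23.] 81.2 [0.637 0.054 0.042]
free_socket 0.67 [136. 234.] h 0.033 [430. 303.] [72. 51.] 89.9 [0.43  0.303 0.031]
free_socket 0.6 [282. 165.] h 0.037 [614. -75.] [37. 41.] 79.6 [ 0.614 -0.075  0.035]
charger_large 0.78 [138. 236.] h 0.033 [430. 303.] [72. 51.] 89.9 [0.43  0.303 0.031]
charger_small 0.76 [392. 206.] h 0.028 [ 502. -346.] [40. 34.] 52.6 [ 0.502 -0.345  0.026]
charger_small 0.5 [136. 234.] h 0.033 [430. 303.] [72. 51.] 89.9 [0.43  0.303 0.031]
adapter_round 0.51 [301. 166.] h 0.066 [ 604. -123.] [32. 30.] 0.1 [ 0.604 -0.123  0.065]
adapter_long 0.51 [268. 157.] h 0.062 [623. -26.] [29. 51.] 79.5 [ 0.622 -0.026 
[... 796 characters left out ...]
arger_large 0.73 [303. 123.] h 0.034 [435. 303.] [52. 74.] 1.7 [0.437 0.302 0.032]
charger_large 0.17 [379. 148.] h 0.04 [673. 371.] [111.  31.] 26.5 [0.675 0.37  0.038]
charger_small 0.84 [158. 279.] h 0.03 [ 506. -346.] [37. 35.] 49.9 [ 0.508 -0.347  0.028]
adapter_square 0.81 [234. 252.] h 0.071 [ 600. -173.] [34. 36.] 77.7 [ 0.6   -0.175  0.07 ]
adapter_round 0.78 [250. 238.] h 0.068 [ 611. -124.] [28. 32.] 23.1 [ 0.611 -0.125  0.066]
adapter_round 0.59 [234. 250.] h 0.071 [ 599. -172.] [34. 35.] 82.7 [ 0.6   -0.174  0.07 ]
adapter_long 0.86 [282. 218.] h 0.064 [628. -27.] [30. 51.] 80.6 [ 0.629 -0.028  0.062]
mug 0.7 [184. 337.] h 0.09 [ 680. -414.] [78. 79.] 80.7 [ 0.683 -0.416  0.091]
```

View pics/top.png

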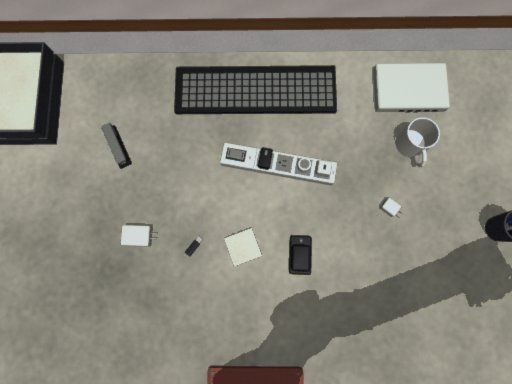

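View pics/scene.png

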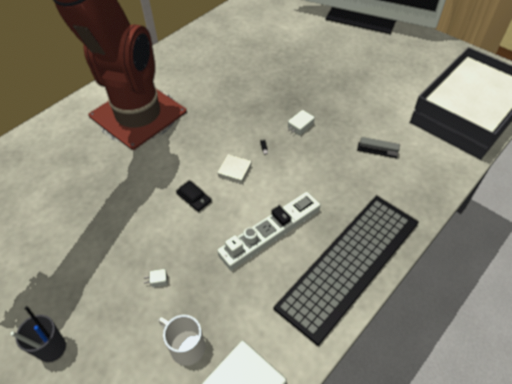

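The top view agrees with the networks' positions: the large charger is at px (136,235) and the small one at (392,207). On the strip, the rocker is at the left (236,154), then the black adapter (266,158), the free socket (284,163), the round adapter (304,165) and the square one (323,169). The scene view shows the same order, with the free socket at (266,228).

The two cameras differ by about 5 mm in x, so I'll use their mean:
- Strip axis: azimuth 79.7°
- Pivot: (0.6395, 0.050)
- Free socket: (0.617, -0.075)
- Large charger: (0.4325, 0.303)

I'll turn the tool so its x axis lies along the strip, shut the fingers and move over.

```bash
cat >> h.py <<'E'
def go(target, yaw=None):
    from scipy.spatial.transform import Rotation as Ro
    s=observe(); R=Ro.from_rotvec(s["ee_rot"]); d=R.inv().apply(np.array(target)-s["tool_pos"])/.15
    print("t",round(s["t"],2),"pos",np.round(s["tool_pos"],4),"F",np.round(s["force"],1),"w",round(s["grip_width"],4)); print("shift",d.round(3))
    print("zaxis",R.as_matrix()[:,2].round(4),"x az",np.degrees(np.arctan2(*R.as_matrix()[1::-1,0])).round(2))
    if yaw is not None:
        a=np.radians(yaw); W=Ro.from_matrix(np.array([[np.cos(a),np.sin(a),0],[np.sin(a),-np.cos(a),0],[0,0,-1]]))
        print("turn",((R.inv()*W).as_rotvec()/np.pi).round(4))
E
python3 -m creep '[0.84,-0.66,0,0,0,-0.332,0.84,-0.66,0,0,0,-0.332,0.84,-0.66,0,0,0,-0.332,0.84,-0.66,0,0,0,-0.332,0.84,-0.66,0,0,0,-0.332,0.84,-0.66,0,0,0,-0.332,0.84,-0.66,0,0,0,-0.332,0.84,-0.66,0,0,0,-0.332]' 0 20
python3 -c "
from h import *
go([.644,.074,.25],79.7)"
```

```text
t: 2.1
tool_pos: [0.3072, -0.4744, 0.25]
ee_rot: [-2.413, -2.012, -0.0]
force: [0.2, 0.6, -1.0]
grip_width: -0.0001
grip_force: 0.0
t 2.1 pos [ 0.3072 -0.4744  0.25  ] F [ 0.2  0.6 -1. ] w -0.0001
shift [4.    1.553 0.   ]
zaxis [ 0.  0. -1.] x az 79.66
turn [-0.     -0.     -0.0002]
```

```bash
for i in 1; do :; done
python3 -m creep '[1,0.39,0,0,0,0,1,0.39,0,0,0,0,1,0.39,0,0,0,0]' >/dev/null
python3 -m creep '[1,0.39,0,0,0,0,1,0.39,0,0,0,0,1,0.39,0,0,0,0]' >/dev/null
python3 -m creep '[1,0.39,0,0,0,0,1,0.39,0,0,0,0,1,0.39,0,0,0,0]' >/dev/null
python3 -c "
from h import *
go([.644,.074,.15],79.7)"
```

```text
t 3.23 pos [ 0.5607 -0.0591  0.2502] F [-0.1 -0.5  1. ] w 0.0003
shift [0.97  0.39  0.669]
zaxis [ 7.e-04  1.e-03 -1.e+00] x az 79.87
turn [ 0.0002 -0.0004  0.0009]
```

```bash
python3 -m creep '[0.97,0.39,0,0,0,0,0.97,0.39,0,0,0,0,0.97,0.39,0,0,0,0,0.97,0.39,0.67,0,0,0,0.97,0.39,0.67,0,0,0,0.97,0.39,0.67,0,0,0,0.97,0.39,0.67,0,0,0]' >/dev/null
python3 - <<'E'
from h import *
go([.644,.074,.08],79.7)
p=camera("wrist"); a=p["color"]
q=camera("scene"); b=cv2.resize(q["color"][130:280,220:400],None,fx=2.133,fy=2.56)
cv2.imwrite("pics/w1.png",cv2.resize(np.hstack([a,b]),(800,343)))
E
```

```text
t 4.1 pos [0.6439 0.0704 0.1515] F [-1.3 -0.   0.9] w -0.0001
shift [ 0.023 -0.004  0.476]
zaxis [ 2.1e-03  4.0e-04 -1.0e+00] x az 79.75
turn [ 0.0006 -0.0003  0.0003]
```

View pics/w1.png

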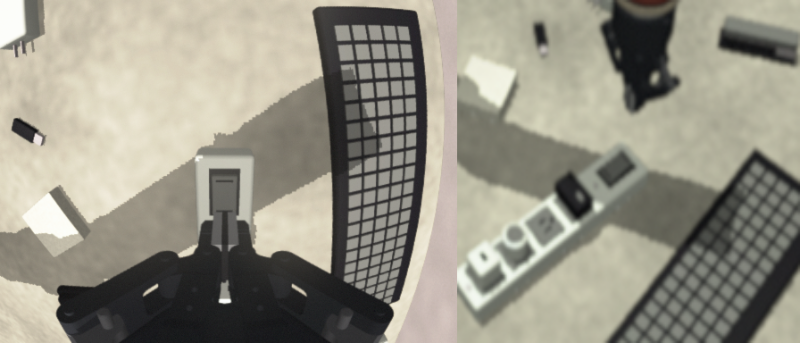

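The wrist view shows the shut fingers centred across the strip, over the rocker (225,195). I'll descend slowly and watch the force.

```bash
python3 -m creep '[0.015,0,0.22,0,0,0,0.015,0,0.44,0,0,0,0.015,0,0.48,0,0,0,0.015,0,0.5,0,0,0,0.015,0,0.5,0,0,0]'
python3 -m creep '[0,0,0.02,0,0,0,0,0,0.04,0,0,0,0,0,0.06,0,0,0,0,0,0.06,0,0,0]'
```

```text
t: 4.82
tool_pos: [0.6443, 0.0726, 0.0762]
ee_rot: [2.409, 2.014, 0.003]
force: [-1.3, -0.4, -0.2]
grip_width: 0.0001
grip_force: 0.0
t: 5.32
tool_pos: [0.6431, 0.0724, 0.0652]
ee_rot: [-2.41, -2.015, 0.001]
force: [0.6, -0.5, 0.9]
grip_width: -0.0001
grip_force: 0.0
```

```bash
python3 -m creep '[0,0,0.01,0,0,0,0,0,0.02,0,0,0,0,0,0.02,0,0,0]'
python3 -m creep '[0,0,0.01,0,0,0,0,0,0.02,0,0,0,0,0,0.02,0,0,0]'
```

```text
t: 5.7
tool_pos: [0.6434, 0.0726, 0.0625]
ee_rot: [-2.41, -2.015, -0.0]
force: [0.3, 0.6, 0.5]
grip_width: -0.0002
grip_force: 0.3
t: 6.08
tool_pos: [0.6434, 0.0726, 0.0595]
ee_rot: [-2.41, -2.015, -0.001]
force: [-0.1, 1.3, 1.6]
grip_width: -0.0001
grip_force: 0.9
```

```bash
python3 -m creep '[0,0,0.01,0,0,0,0,0,0.02,0,0,0,0,0,0.02,0,0,0]' | grep -E "pos|force"
python3 -m creep '[0,0,0.007,0,0,0,0,0,0.013,0,0,0,0,0,0.013,0,0,0]'| grep -E "pos|force"
```

```text
tool_pos: [0.6437, 0.0727, 0.0585]
force: [-6.5, -0.4, 18.4]
grip_force: 8.9
tool_pos: [0.6438, 0.0727, 0.0581]
force: [-11.9, -1.1, 31.6]
grip_force: 15.2
```

It has hit the stop with the tip at about 39 mm. I'll back off and check the rocker.

```bash
python3 -m creep '[0,0,-0.1,0,0,0,0,0,-0.4,0,0,0,0,0,-0.8,0,0,0,0,0,-1,0,0,0,0,0,-1,0,0,0]' | grep -E "pos|force"
python3 -m creep '[0.9,-1,-0.3,0,0,0,0.9,-1,-0.3,0,0,0,0.9,-1,-0.3,0,0,0,0.9,-1,-0.3,0,0,0]' | grep -E "pos|force"
python3 - <<'E'
from h import *
for c in("top","scene"):
    p=camera(c)
    for r in regions_of(p,"rocker")[:3]:
        C=cloud(p,r["region"]); C=C[C[:,2]>.032]
        if len(C)<5: continue
        l=(C[:,:2]-[.6395,.05])@[.179,.984]
        print(c,r["score"],r["pixel"],C.mean(0).round(3),len(C),"slope",np.polyfit(l,C[:,2],1).round(4), "high slope=on")
    if c=="scene": cv2.imwrite("pics/s2.png",cv2.resize(p["color"][80:290,200:480],(800,600)))
go([.4325,.303,.25],79.7)
E
```

```text
tool_pos: [0.6446, 0.0722, 0.2075]
force: [0.4, 0.8, 0.3]
grip_force: 0.0
tool_pos: [0.5168, 0.2353, 0.2497]
force: [1.1, 0.1, 0.6]
grip_force: 0.0
top 0.45 [236.4, 154.5] [0.637 0.048 0.041] 152 slope [-0.1395  0.0408] high slope=on
top 0.37 [323.0, 167.6] [ 0.592 -0.17   0.06 ] 264 slope [-0.2207  0.0102] high slope=on
t 8.15 pos [0.5204 0.23   0.2485] F [ 0.1 -0.6 -0.2] w -0.0003
shift [ 0.374 -0.664 -0.01 ]
zaxis [-9.0e-04 -1.3e-03 -1.0e+00] x az 79.7
turn [-0.0002  0.0005  0.    ]
```

View pics/s2.png

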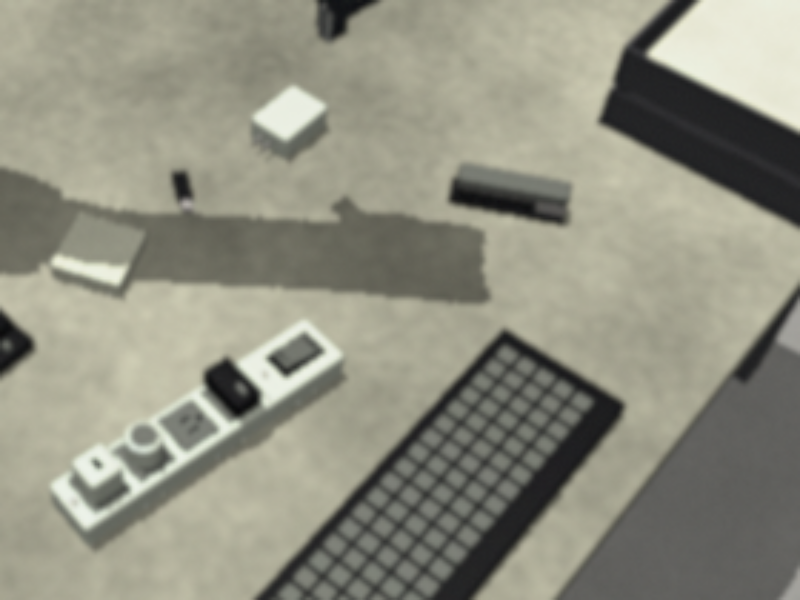

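The crop shows the switch (297,353) now tipped the other way, with slope about -0.14, and the chargers and adapters are unmoved. Next is pointing at the large charger.

```bash
python3 -m creep '[0.374,-0.664,0,0,0,0,0.374,-0.664,0,0,0,0,0.374,-0.664,0.3,0,0,0,0.374,-0.664,0.6,0,0,0,0.374,-0.664,0.6,0,0,0,0.374,-0.664,0.6,0,0,0,0.374,-0.664,0.6,0,0,0]' | grep -E "pos|force"
python3 - <<'E'
from h import *
p=camera("top")
for r in regions_of(p,"rocker")[:1]:
    m=cv2.erode(r["region"].astype(np.uint8),np.ones((3,3)))>0
    C=cloud(p,m); l=(C[:,:2]-[.637,.049])@[.179,.984]
    print(r["score"],r["pixel"],len(C),np.polyfit(l,C[:,2],1).round(4))
w=camera("wrist"); cv2.imwrite("pics/w2.png",w["color"])
go([.4325,.303,.076],79.7)
E
```

```text
tool_pos: [0.4328, 0.305, 0.1613]
force: [-0.4, -0.3, -0.0]
grip_force: 0.0
0.66 [236.1, 155.4] 83 [-0.1986  0.0416]
t 9.18 pos [0.4321 0.3049 0.1607] F [-0.1 -0.2  0.5] w -0.0002
shift [-0.013  0.004  0.565]
zaxis [ 1.6e-03  7.0e-04 -1.0e+00] x az 79.78
turn [ 0.0005 -0.0003  0.0005]
```

View pics/w2.png

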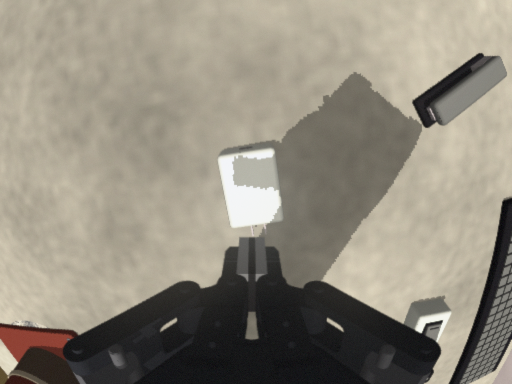

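```bash
python3 -m creep '[-0.013,0,0.3,0,0,0,-0.013,0,0.5,0,0,0,-0.013,0,0.55,0,0,0,-0.013,0,0.565,0,0,0,-0.013,0,0.565,0,0,0]' | grep -E "pos|force"
cat >> h.py <<'E'
def fish(p,uv,z):
    K=p["K"]; x=np.array([(uv[0]-K[0][2])/K[0][0],(uv[1]-K[1][2])/K[1][1]]); t=np.hypot(*x)
    R=np.array(p["rotation"]); r=R@np.r_[x/t*np.sin(t),np.cos(t)]; o=np.array(p["position"])
    return o+(z-o[2])/r[2]*r
E
python3 - <<'E'
from h import *
p=camera("wrist"); rs=regions_of(p,"charger_large")
for r in rs[:2]:
    c=cv2.minAreaRect(np.float32([fish(p,(u,v),.032)[:2]*1000 for v,u in np.argwhere(r["region"])]))
    print(r["score"],r["pixel"],c)
go([.4325,.303,.076],79.7)
cv2.imwrite("pics/w3.png",p["color"])
E
```

```text
tool_pos: [0.4318, 0.3033, 0.076]
force: [-0.3, 0.1, 0.1]
grip_force: 0.0Traceback (most recent call last):
  File "<stdin>", line 4, in <module>
  File "h.py", line 25, in fish
    return o+(z-o[2])/r[2]*r
                      ~^^^
IndexError: invalid index to scalar variable.
```

```bash
sed -i 's/R=np.array(p\["rotation"\]); r=R@np.r_/R=cv2.Rodrigues(np.array(p["rotation"]))[0]; r=R@np.r_/' h.py
python3 - <<'E'
from h import *
p=camera("wrist"); rs=regions_of(p,"charger_large")
for r in rs[:2]:
    c=cv2.minAreaRect(np.float32([fish(p,(u,v),.032)[:2]*1000 for v,u in np.argwhere(r["region"])]))
    print(r["score"],r["pixel"],c)
go([.4325,.303,.076],79.7)
cv2.imwrite("pics/w3.png",p["color"])
E
```

```text
0.55 [251.2, 206.7] ((432.4521789550781, 308.33367919921875), (76.96224975585938, 51.08742141723633), 88.67168426513672)
t 10.0 pos [0.4316 0.303  0.0756] F [ 0.3 -0.9  0.1] w -0.0003
shift [ 0.001  0.006 -0.003]
zaxis [ 1.2e-03  5.0e-04 -1.0e+00] x az 79.8
turn [ 0.0003 -0.0002  0.0005]
```

View pics/w3.png

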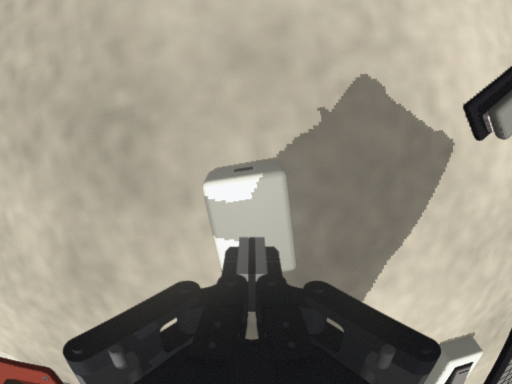

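The wrist view puts the charger's centre at about (0.432, 0.305), and the fingertips (252,240) are over it with the tip about 25 mm above. I'll hold for 3 s.

```bash
python3 -m creep '[0,0,0,0,0,0,0,0,0,0,0,0,0,0,0,0,0,0,0,0,0,0,0,0,0,0,0,0,0,0,0,0,0,0,0,0,0,0,0,0,0,0,0,0,0,0,0,0,0,0,0,0,0,0,0,0,0,0,0,0,0,0,0,0,0,0,0,0,0,0,0,0]' | grep -E "t:|pos"
python3 -m creep '[0,0,0,0,0,0,0,0,0,0,0,0,0,0,0,0,0,0,0,0,0,0,0,0,0,0,0,0,0,0,0,0,0,0,0,0,0,0,0,0,0,0,0,0,0,0,0,0,0,0,0,0,0,0,0,0,0,0,0,0,0,0,0,0,0,0,0,0,0,0,0,0]' | grep -E "t:|pos"
python3 -m creep '[0,0,-0.4,0,0,0,0,0,-0.8,0,0,0,0,0,-1,0,0,0,0,0,-1,0,0,0]' | grep -E "t:|pos"
python3 -c "
from h import *
go([.617,-.075,.22],79.7)"
```

```text
t: 11.5
tool_pos: [0.4311, 0.3028, 0.0748]
ee_rot: [-2.41, -2.015, 0.0]
t: 13.0
tool_pos: [0.4312, 0.3028, 0.0748]
ee_rot: [-2.41, -2.015, -0.0]
t: 13.5
tool_pos: [0.4322, 0.3036, 0.2274]
ee_rot: [2.409, 2.014, 0.007]
t 13.5 pos [0.4322 0.3036 0.2274] F [-0.1 -0.1 -0.1] w 0.0002
shift [-2.266  1.66   0.05 ]
zaxis [ 0.0043  0.0018 -1.    ] x az 79.79
turn [ 0.0012 -0.0008  0.0005]
```

```bash
python3 -m creep '[-1,0.74,0,0,0,0,-1,0.74,0,0,0,0,-1,0.74,0,0,0,0,-1,0.74,0,0,0,0]' | grep -E "pos"
python3 -m creep '[-1,0.74,0,0,0,0,-1,0.74,0,0,0,0,-1,0.74,0,0,0,0,-1,0.74,0,0,0,0]' | grep -E "pos"
python3 -c "
from h import *
go([.617,-.075,.14],79.7)"
```

```text
tool_pos: [0.5153, 0.1296, 0.2231]
tool_pos: [0.5971, -0.0371, 0.2228]
t 14.5 pos [ 0.5971 -0.0371  0.2228] F [ 0.3  1.1 -0.3] w -0.0004
shift [-0.223  0.178  0.552]
zaxis [-0.0024 -0.001  -1.    ] x az 79.37
turn [-0.0007  0.0004 -0.0018]
```

```bash
python3 -m creep '[-0.223,0.178,0,0,0,0,-0.223,0.178,0.1,0,0,0,-0.223,0.178,0.4,0,0,0,-0.223,0.178,0.55,0,0,0,-0.223,0.178,0.55,0,0,0,-0.223,0.178,0.55,0,0,0]' | grep -E "pos"
python3 - <<'E'
from h import *
p=camera("wrist"); cv2.imwrite("pics/w4.png",p["color"])
for r in regions_of(p,"free_socket")[:3]:
    c=cv2.minAreaRect(np.float32([fish(p,(u,v),.036)[:2]*1000 for v,u in np.argwhere(r["region"])]))
    print(r["score"],r["pixel"],c)
go([.617,-.075,.08],79.7)
E
```

```text
tool_pos: [0.6172, -0.0683, 0.1431]
0.97 [251.4, 202.4] ((616.4100952148438, -74.23396301269531), (42.240665435791016, 42.287872314453125), 79.64024353027344)
0.58 [254.5, 45.8] ((639.9605102539062, 50.58970642089844), (43.225215911865234, 24.984712600708008), 79.93970489501953)
t 15.35 pos [ 0.6176 -0.0689  0.1437] F [-0.2 -0.8  0.7] w 0.0001
shift [-0.041  0.003  0.425]
zaxis [ 2.e-03 -1.e-04 -1.e+00] x az 79.83
turn [ 0.0006 -0.0001  0.0007]
```

View pics/w4.png

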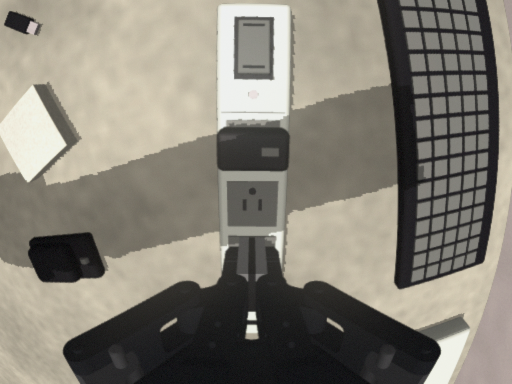

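The wrist view shows the free socket (252,203) at (0.616, -0.074), which agrees with the other cameras. I'll descend.

```bash
python3 -m creep '[-0.04,0,0.1,0,0,0,-0.04,0,0.3,0,0,0,-0.04,0,0.42,0,0,0,-0.04,0,0.42,0,0,0,-0.04,0,0.42,0,0,0,-0.04,0,0.42,0,0,0]' | grep -E "pos"
python3 -c "
from h import *
go([.617,-.0745,.08],79.7)"
```

```text
tool_pos: [0.6166, -0.0753, 0.0804]
t 16.1 pos [ 0.6166 -0.0753  0.0804] F [-0.4  0.   0.9] w 0.0001
shift [0.006 0.002 0.003]
zaxis [ 1.7e-03 -2.0e-04 -1.0e+00] x az 79.8
turn [ 0.0005 -0.      0.0006]
```

On target, so I'll hold for 3 s.

```bash
python3 -m creep '[0,0,0,0,0,0,0,0,0,0,0,0,0,0,0,0,0,0,0,0,0,0,0,0,0,0,0,0,0,0,0,0,0,0,0,0,0,0,0,0,0,0,0,0,0,0,0,0,0,0,0,0,0,0,0,0,0,0,0,0,0,0,0,0,0,0,0,0,0,0,0,0]' | grep -E "t:|pos"
python3 -m creep '[0,0,0,0,0,0,0,0,0,0,0,0,0,0,0,0,0,0,0,0,0,0,0,0,0,0,0,0,0,0,0,0,0,0,0,0,0,0,0,0,0,0,0,0,0,0,0,0,0,0,0,0,0,0,0,0,0,0,0,0,0,0,0,0,0,0,0,0,0,0,0,0]' | grep -E "t:|pos|force"
python3 - <<'E'
from h import *
p=camera("top")
for r in regions_of(p,"rocker")[:1]:
    m=cv2.erode(r["region"].astype(np.uint8),np.ones((3,3)))>0
    C=cloud(p,m); print(r["pixel"],np.polyfit((C[:,:2]-[.637,.049])@[.179,.984],C[:,2],1).round(3))
from plant import close_job
print(close_job())
E
```

```text
t: 17.6
tool_pos: [0.6158, -0.0753, 0.0793]
ee_rot: [-2.41, -2.015, -0.0]
t: 19.1
tool_pos: [0.6158, -0.0753, 0.0793]
ee_rot: [-2.41, -2.015, 0.0]
force: [0.1, -0.6, -0.3]
grip_force: 0.0
[235.5, 152.0] [-0.181  0.042]
the job is handed in; nothing more can be done
None
```

The job is handed in at about 19 s: the strip is switched off (rocker slope -0.18 in the last image), I pointed at the large charger for 3 s and then at the free socket for 3 s, both from about 25 mm above, and the arm ended there, still pointing.

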